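# Hold the sprung chamber lid at the pointer

## Robot

A 7-joint arm with a two-finger parallel gripper is mounted at the origin on a cart in front of the work surface, level with it; the furniture and walls round the work are solid. World frame = base frame: x ahead of the robot, y to its left, z up, the work surface at z = 0. Lengths are in m, angles in rad, forces in N, time in s.
With the tool pointing down it reaches from about 0.425 to 0.875 m from the base axis. Payload 4.7 kg.
Tool frame: the origin (TCP) lies at the centre of the arm's flange, where the gripper is bolted on; the fingertips stand 182 mm ahead of it and the grasp point (between the pads) lies ahead of it (ctrl.hold_point_z is the z of the grasp point in the tool frame, in m); z points along the fingers, y is the direction in which the jaws open and shut (so a half turn about z gives the same grasp; the last joint's range is limited). The gripper opens to 87 mm and grips with 3 to 60 N. Pads are 19 mm wide; open, the fingers measure 117 mm over their backs; the gripper's body (75 mm by 190 mm) begins 51 mm behind the grasp point.
Start: joints at [-1.232, 0.321, -0.07, 1.45, 0.023, 1.371, -0.057], TCP at [0.207, 0.616, 0.405] pointing down, gripper open.
Joint ranges: [-2.86, 2.86], [-0.3, 2.09], [-1.38, 1.24], [0.06, 2.45], [-1.56, 4.7], [0.09, 2.05], [-2.69, 2.69]. Speed limits (rad/s): [2.57, 2.57, 3.14, 3.14, 3.14, 3.14, 3.14].

## Interface

Orientations are given as a rotation vector (axis times angle).
In Python, from bench import get_state, imaging, workorder, ctrl gives the robot as it stands.
- The arm moves only by the tool step_arm, never from a script. Its argument "increments" is a list of rows, each an object of numbers: "claw": the opening, from 0 (shut) to 1 (fully open); "tx", "ty", "tz": the shift along the tool's x, y, z in m; "spin": the turn about the tool's z in degrees. A call has 1 to 8 rows; each row is the pose to reach, as a shift and turn from the pose commanded when the call began, along the tool's axes at that moment; what a row does not reach only later rows make up. A row lasts 1/12 s, in which the tool goes at most 41.7 mm and 7.16 degrees, less where a joint would pass 70% of its speed; a pose out of reach is approached as far as the arm can. A call with a gripper value outside its range is refused whole. The fingers move at their own pace and stop on an object; "force" is the grip in N (left out, the last holds). Time passes only in rows, so rows that repeat a pose let the fingers close. It gives the time, the measured TCP pose, the force and the opening at its end, in the units of the state.
- get_state(): the state, without advancing time (a new reading comes with each control period).
- imaging.get_image(name): name is "scene" or "side" or "wrist"; returns the picture (400x640x3 uint8, blue, green, red); there is no depth.
- imaging.camera_params(name): a dict with "intrinsics" (3x3 intrinsics, pixels), "distortion" ([k1, k2, p1, p2, k3] as OpenCV has them; the pictures are not rectified), "camera_from_world" (4x4, takes a point from world to camera coordinates). Camera axes: x right, y down, z forward; pixel columns grow to the right and rows downward; lengths in m; the calibration is good to about 2 mm. A picture is of the moment at which its call begins: read the wrist's pose just before it. camera_params takes no time and is no camera call; for the wrist camera it gives the pose at the moment of the call.
- workorder.close_job(): hands the job in, once; it reports no verdict.
The state is a dict: "time": time; "joint_positions": joint angles; "qd": joint speeds; "joint_torque": joint torques, N m; "position": TCP position; "tool_rot": TCP orientation; "ft_force": force on the tool from outside, world axes, zero at the start; "torque": the same for the moment, N m; "grip_width": opening from 0.0 (shut) to 1.0 (fully open).
Only numpy, scipy, OpenCV 4.12 (cv2) and the standard library are available. Lean on these libraries where they do the work, as an engineer would, in place of code of your own. Each camera call takes 0.05 s, during which the arm holds its last target. There are 200 camera calls.

## Task

Take the small blue and white cover-glass box off the lid of the sample chamber and set it down the right way up on the black notebook. Then lift the spring-closed lid, the one with the black handle, until the yellow stud on the lid's side is level with the red pointer, going no more than a finger's width past the pointer at any time, and finish holding the lid there: do not let go. Leave the pointer as it is set, and leave the timer, the filter cube and the white canister alone.

Things in the scene. Friction and masses are not known exactly. Their poses are not given: they have to be found in the camera images.
- cover_box_center (a point): Centre of a loose box of cover glasses, blue top half, white lower half, 40 x 40 x 20 mm, about 20 g. It lies flat on the chamber's lid at the start. z is up through its top, x and y are square to its sides.
- book: Black notebook lying flat, fixed in place, 212 (its x) x 152 (its y) x 16 mm. Origin: centre of its underside.
- chamber: Fixed white case 170 (x) x 160 (y) x 60 mm under a grey lid 12 mm thick (upper face 72 mm above the bench when shut). Origin: centre of its underside; -x is its front. Hinge axis along y, 83 mm behind the origin, 66 mm up. On its +y side, 92 mm out, a thin quadrant scale with the red pointer outside it at 100 mm; they rise to 160 mm at the rear.
- lid (a joint): Angle of the grey lid about its rear hinge, rad: 0 shut, grows as its front rises, to 1.2 at most. A spring always pulls it shut: some 3 N upward at the handle starts it, some 5 N across the lid holds it at 0.8 rad; let go, it falls shut.
- lid_grip (a point): Grip point in the lid's black upright handle: 150 mm in front of the hinge axis, 32 mm above the lid's middle plane, 26 mm above its upper face. Handle: 18 mm wide along y (flat side faces: pinch across y from above, the fingers can pivot on it), 24 mm along x, 40 mm tall. Axes turn with the lid: y along the hinge axis, z off its upper face.
- lid_stud (a point): Middle of the end of the yellow stud (11 mm thick) that sticks out of the lid's +y side, 108 mm in front of the hinge axis, in the lid's middle plane, beside the pointer's tip when the lid is at the pointer's angle. Axes turn with the lid.
- pointer (a joint): Angle of the red pointer about the same hinge axis, rad, on the same scale as the lid's joint (equal values: stud level with pointer). Set differently each time between 0.45 and 0.85; it stays where it is set by friction.
- pointer_pivot (a point): Pivot of the red pointer, on the lid's hinge axis, 100 mm to the +y side of the chamber's middle. Its -x axis runs along the pointer, z square to it on the opening (upper) side.
- pointer_tip (a point): Tip of the red pointer, 102 mm from its pivot.
- cover_box: The same cover-glass box; origin: centre of its underside.
- countdown_timer: White timer with round keys, 60 x 64 x 18 mm, loose bystander; origin under its centre.
- cube: Black filter cube with an orange window, 37 x 34 x 40 mm, loose bystander; origin under its centre.
- case: White canister with a ribbed screw cap, 41 x 41 x 58 mm, loose bystander; origin under its centre.
Things that resemble listed ones, but are neither listed nor needed, are in the scene too. Leave any green or purple look-alike of the cover_box alone.

How it is judged:
On the way:
1. the cover-glass box stands upright on the notebook, released (contact force between cover_box and book above 0.05 N and angle between cover_box_center's own z axis and vertical below 0.15 rad and linear speed of cover_box below 0.03 m/s and contact force between the fingers and cover_box below 0.05 N), for 0.2 s.
At the end, for the whole second after the job is handed in: The lid is held still by the fingers (more than 1 N) with its yellow stud within 8 mm of the pointer's line (about 4 degrees), and the cover-glass box rests upright on the notebook (all of step 1 and z of lid_stud in the frame of pointer_pivot between -0.008 and 0.008 m and contact force between the fingers and lid above 1 N and velocity of joint lid between -0.05 and 0.05 rad/s); the arm keeps its last pose, push and grip.
It fails at once if the lid is raised more than 20 mm (at the stud) past the pointer (z of lid_stud in the frame of pointer_pivot above 0.02 m).
It fails at once if the pointer is shifted by more than 6 mm at its tip (distance of pointer_tip from where it was at the start of the episode above 0.006 m).
It fails at once if the timer is shifted by more than 25 mm (distance of countdown_timer from where it was at the start of the episode above 0.025 m).
It fails at once if the filter cube is shifted by more than 25 mm (distance of cube from where it was at the start of the episode above 0.025 m).
It fails at once if the canister is shifted by more than 25 mm (distance of case from where it was at the start of the episode above 0.025 m).
It also fails if it takes over 61 s, if anything falls off the work surface, if the arm or the gripper's body presses on something with over 40 N, if the wrist force passes 120 N, or if a joint passes its speed limit or range.

## Working session

There is one attempt and no reset: what is moved stays moved. The work goes in short steps, Python scripts to look and compute and a tool call to move; the robot and the scene stay as the last step left them, time stands still between calls to the robot, and variables do not carry over. Pictures are saved under pics/ and viewed, on a budget of 10 in all, crops included, one or two more only if the job needs it, and the job is handed in when it is done.

Besides the shell and the picture viewer there is one more tool, called after "Call:" in YAML: its name, and indented under it one key for each argument. step_arm: Moves the arm, as the interface text tells. Its arguments: {"type":"object","properties":{"increments":{"type":"array"},"force":{"type":"number"}},"required":["increments"]}

```bash
mkdir -p pics; ls; cat > h.py <<'E'
import numpy as np, cv2
from bench import get_state, imaging, workorder, ctrl
from scipy.spatial.transform import Rotation as R
def ray(name,uv,P=None):
    P=P or imaging.camera_params(name)
    K=np.array(P["intrinsics"]);D=np.array(P["distortion"]);T=np.array(P["camera_from_world"])
    n=cv2.undistortPoints(np.array([[uv]],float),K,D)[0,0]
    d=T[:3,:3].T@np.r_[n,1]; return -T[:3,:3].T@T[:3,3], d/np.linalg.norm(d)
def onz(name,uv,z,P=None):
    o,d=ray(name,uv,P); return o+d*(z-o[2])/d[2]
def meet(rays):
    A=sum(np.eye(3)-np.outer(d,d) for o,d in rays); b=sum((np.eye(3)-np.outer(d,d))@o for o,d in rays)
    p=np.linalg.solve(A,b); return p,[np.linalg.norm((np.eye(3)-np.outer(d,d))@(p-o)) for o,d in rays]
def proj(name,p,P=None):
    P=P or imaging.camera_params(name); T=np.array(P["camera_from_world"])
    r=cv2.Rodrigues(T[:3,:3])[0]
    return cv2.projectPoints(np.array(p,float).reshape(-1,1,3),r,T[:3,3],np.array(P["intrinsics"]),np.array(P["distortion"]))[0][:,0]
E
python3 - <<'E'
from h import *
a=imaging.get_image("scene");b=imaging.get_image("side")
cv2.imwrite("pics/scene0.png",a);cv2.imwrite("pics/side0.png",b)
c=imaging.get_image("wrist");cv2.imwrite("pics/wrist0.png",c)
s=get_state();print(s,ctrl.hold_point_z)
for n in("scene","side","wrist"):
    print(n,np.round(ray(n,(320,200)),3).tolist())
E
```

```text
pics
{'time': 0.15, 'joint_positions': array([-1.23191389,  0.3216323 , -0.07008553,  1.45139026,  0.02258991,
        1.37079076, -0.05688905]), 'qd': array([-3.56970393e-05, -1.64971069e-03, -6.82439524e-04, -4.43845683e-03,
       -1.15350948e-03, -8.97988279e-04,  1.54557337e-03]), 'joint_torque': array([ 2.94702886e-04, -4.91797650e+01, -4.04479215e-01, -3.12879038e+01,
       -6.40933542e-02,  4.05312795e-02,  1.42451522e-04]), 'position': array([0.20739488, 0.61586473, 0.40392811]), 'tool_rot': array([-5.07849673e-01, -3.10011345e+00,  2.23919157e-03]), 'ft_force': array([ 0.04251198, -0.13032221, -0.50698982]), 'torque': array([-0.03010076, -0.02258852,  0.00221648]), 'grip_width': 1.0011825710588391} 0.1635
scene [[-0.151, -0.69, 1.171], [0.476, 0.461, -0.749]]
side [[0.347, 0.676, 1.109], [0.147, -0.557, -0.818]]
wrist [[0.128, 0.643, 0.384], [0.301, -0.083, -0.95]]
```

View pics/scene0.png

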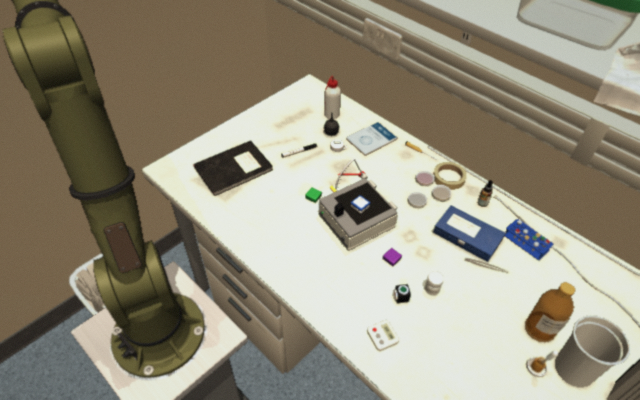

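View pics/side0.png

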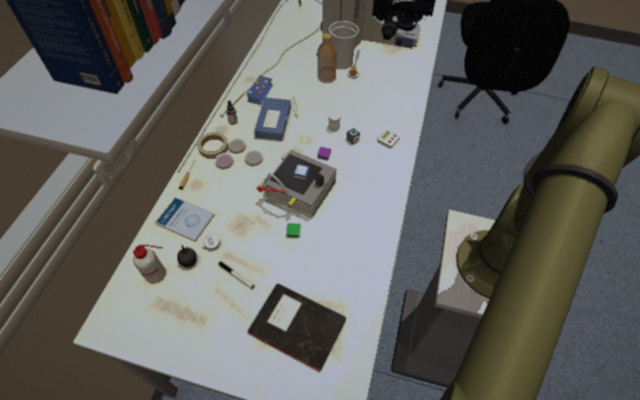

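Scene view: box at about (360,203), lid handle (339,210), pointer (350,175), notebook centre (233,167). Side view: box at (301,171), handle (319,182), stud (292,201), pointer (270,189), notebook (297,327).

```bash
python3 - <<'E'
from h import *
a=cv2.imread("pics/scene0.png");b=cv2.imread("pics/side0.png")
A=cv2.resize(a[150:250,305:405],None,fx=4,fy=4,interpolation=cv2.INTER_CUBIC)
B=cv2.resize(b[140:240,245:345],None,fx=4,fy=4,interpolation=cv2.INTER_CUBIC)
cv2.imwrite("pics/crop0.png",np.hstack([A,B]))
print("box",meet([ray("scene",(360,202)),ray("side",(301,171))]))
print("book c",onz("scene",(233,167),.016),onz("side",(297,327),.016))
# book mask corners
for n,im,box in(("scene",a,(190,138,275,196)),("side",b,(240,280,350,375))):
    g=im.max(2);x0,y0,x1,y1=box
    m=np.zeros(g.shape,np.uint8);m[y0:y1,x0:x1]=(g[y0:y1,x0:x1]<75)*255
    m=cv2.morphologyEx(m,cv2.MORPH_OPEN,np.ones((3,3)))
    c=max(cv2.findContours(m,0,2)[0],key=cv2.contourArea)
    r=cv2.boxPoints(cv2.minAreaRect(cv2.convexHull(c)));ap=cv2.approxPolyDP(cv2.convexHull(c),5,True)[:,0]
    print(n,[np.round(onz(n,p,.016)[:2],3).tolist() for p in ap])
E
```

```text
box (array([ 0.61470537, -0.10770331,  0.08684393]), [np.float64(0.0003479846092069112), np.float64(0.00034798460920677646)])
book c [0.48532043 0.31593424 0.016     ] [0.49200757 0.33379729 0.016     ]
scene [[0.579, 0.243], [0.381, 0.273], [0.399, 0.401], [0.596, 0.374]]
side [[0.582, 0.238], [0.382, 0.275], [0.407, 0.416], [0.606, 0.38]]
```

View pics/crop0.png

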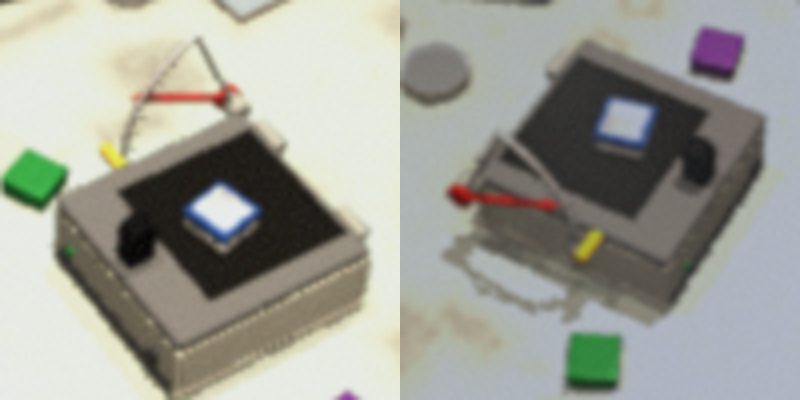

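Crop: box top centre at scene (360.5,202.5), side (301.8,170.3); handle top near scene (338,205), side (320,177); pointer pivot→tip, scene (362.5,174.3)→(339.3,174.3), side (260,188.5)→(283.8,191.3).

```bash
python3 - <<'E'
from h import *
S=lambda u,v:(305+u/4,150+v/4); D=lambda u,v:(245+(u-400)/4,140+v/4)
pts=dict(box=((222,210),(627,121)),boxL=((184,210),(648,148)),boxR=((260,210),(606,96)),boxF=((226,238),(655,100)),
 lidF_my=((178,345),(765,118)),lidF_py=((58,203),(665,262)),lidR_py=((240,117),(480,185)),
 stud=((104,148),(585,254)),pivot=((232,97),(458,194)),tip=((137,98),(556,205)),handle=((133,215),(700,145)))
for k,(s,d) in pts.items():
    p,e=meet([ray("scene",S(*s)),ray("side",D(*d))]); print(k,np.round(p,3),np.round(e[0],4))
E
```

```text
box [ 0.613 -0.11   0.088] 0.0001
boxL [ 0.592 -0.091  0.087] 0.0017
boxR [ 0.635 -0.129  0.087] 0.0017
boxF [ 0.596 -0.132  0.092] 0.0023
lidF_my [ 0.516 -0.16   0.066] 0.0005
lidF_py [ 0.553 -0.009  0.063] 0.0015
lidR_py [ 0.711 -0.042  0.059] 0.0013
stud [0.611 0.003 0.067] 0.0003
pivot [ 0.722 -0.026  0.063] 0.0002
tip [ 0.635 -0.006  0.109] 0.0004
handle [ 0.548 -0.084  0.113] 0.0002
```

```bash
cat >> h.py <<'E'
def to(grasp,yawdeg,s=None):
    """tool-axis shift + spin taking grasp point to world pos, tool y at yaw (mod 180)"""
    s=s or get_state(); M=R.from_rotvec(s["tool_rot"]).as_matrix()
    d=M.T@(np.array(grasp)-(s["position"]+M[:,2]*ctrl.hold_point_z))
    y=np.degrees(np.arctan2(M[1,1],M[0,1])); w=(yawdeg-y+90)%180-90
    print("t %.2f TCP %s grasp %s yaw %.1f | move mm %s spin %.1f | F %s grip %.3f"%(s["time"],np.round(s["position"],4),np.round(s["position"]+M[:,2]*ctrl.hold_point_z,4),y,np.round(d*1000,1),-w,np.round(s["ft_force"],1),s["grip_width"]))
E
python3 - <<'E'
from h import *
to((.605,-.11,.23),93)
E
```

```text
t 0.15 TCP [0.2074 0.6159 0.4039] grasp [0.2073 0.6156 0.2404] yaw 71.4 | move mm [-608.4 -560.8   11.3] spin -21.6 | F [ 0.  -0.1 -0.5] grip 1.001
```

Call:
step_arm:
  increments:
    - {"tx":-0.03,"ty":-0.028,"spin":-3,"claw":1}
    - {"tx":-0.06,"ty":-0.056,"spin":-6,"claw":1}
    - {"tx":-0.09,"ty":-0.084,"spin":-9,"claw":1}
    - {"tx":-0.12,"ty":-0.11,"spin":-12,"claw":1}
    - {"tx":-0.15,"ty":-0.14,"spin":-15,"claw":1}
    - {"tx":-0.18,"ty":-0.168,"spin":-18,"claw":1}
    - {"tx":-0.21,"ty":-0.196,"spin":-20,"claw":1}
    - {"tx":-0.24,"ty":-0.222,"spin":-21.5,"claw":1}

```text
invalid input at $.increments[0]: expected keys claw, tx, ty, tz, spin
```

```bash
python3 - <<'E'
from h import *
to((.605,-.11,.23),93)
E
```

```text
t 0.15 TCP [0.2074 0.6159 0.4039] grasp [0.2073 0.6156 0.2404] yaw 71.4 | move mm [-608.4 -560.8   11.3] spin -21.6 | F [ 0.  -0.1 -0.5] grip 1.001
```

Call:
step_arm:
  increments:
    - {"tx":-0.03,"ty":-0.028,"tz":0,"spin":-3,"claw":1}
    - {"tx":-0.06,"ty":-0.056,"tz":0,"spin":-6,"claw":1}
    - {"tx":-0.09,"ty":-0.084,"tz":0,"spin":-9,"claw":1}
    - {"tx":-0.12,"ty":-0.11,"tz":0,"spin":-12,"claw":1}
    - {"tx":-0.15,"ty":-0.14,"tz":0,"spin":-15,"claw":1}
    - {"tx":-0.18,"ty":-0.168,"tz":0,"spin":-18,"claw":1}
    - {"tx":-0.21,"ty":-0.196,"tz":0,"spin":-20,"claw":1}
    - {"tx":-0.24,"ty":-0.222,"tz":0,"spin":-21.5,"claw":1}

```text
time: 0.82
position: [0.3646, 0.3267, 0.4047]
tool_rot: [0.081, -3.14, -0.0]
ft_force: [-0.2, 0.8, 0.4]
grip_width: 1.002
```

```bash
python3 - <<'E'
from h import *
to((.605,-.11,.23),93)
E
```

```text
t 0.82 TCP [0.3646 0.3267 0.4047] grasp [0.3646 0.3267 0.2412] yaw 93.0 | move mm [-217.5 -448.6   11.1] spin -0.0 | F [-0.2  0.8  0.4] grip 1.002
```

Call:
step_arm:
  increments:
    - {"tx":-0.018,"ty":-0.036,"tz":0,"spin":0,"claw":1}
    - {"tx":-0.036,"ty":-0.072,"tz":0,"spin":0,"claw":1}
    - {"tx":-0.054,"ty":-0.108,"tz":0,"spin":0,"claw":1}
    - {"tx":-0.072,"ty":-0.144,"tz":0,"spin":0,"claw":1}
    - {"tx":-0.09,"ty":-0.18,"tz":0,"spin":0,"claw":1}
    - {"tx":-0.108,"ty":-0.216,"tz":0,"spin":0,"claw":1}
    - {"tx":-0.126,"ty":-0.252,"tz":0,"spin":0,"claw":1}
    - {"tx":-0.144,"ty":-0.288,"tz":0,"spin":0,"claw":1}

```text
time: 1.48
position: [0.5228, 0.0467, 0.4048]
tool_rot: [-0.079, 3.14, 0.001]
ft_force: [1.8, 0.4, 0.1]
grip_width: 1.001
```

Call:
step_arm:
  increments:
    - {"tx":-0.018,"ty":-0.036,"tz":0,"spin":0,"claw":1}
    - {"tx":-0.036,"ty":-0.072,"tz":0,"spin":0,"claw":1}
    - {"tx":-0.054,"ty":-0.108,"tz":0,"spin":0,"claw":1}
    - {"tx":-0.066,"ty":-0.14,"tz":0,"spin":0,"claw":1}
    - {"tx":-0.074,"ty":-0.161,"tz":0.01,"spin":0,"claw":1}
    - {"tx":-0.074,"ty":-0.161,"tz":0.01,"spin":0,"claw":1}
    - {"tx":-0.074,"ty":-0.161,"tz":0.01,"spin":0,"claw":1}

```text
time: 2.07
position: [0.6042, -0.1098, 0.3936]
tool_rot: [0.074, -3.138, 0.001]
ft_force: [-0.6, 0.8, -0.1]
grip_width: 0.999
```

```bash
python3 - <<'E'
from h import *
to((.605,-.11,.23),93)
P=imaging.camera_params("wrist");im=imaging.get_image("wrist")
cv2.imwrite("pics/w1.png",im)
import pickle;pickle.dump(P,open("w1.pkl","wb"))
E
```

```text
t 2.07 TCP [ 0.6042 -0.1098  0.3936] grasp [ 0.6038 -0.1098  0.2301] yaw 92.7 | move mm [-1.2 -0.2  0.1] spin -0.3 | F [-0.6  0.8 -0.1] grip 0.999
```

View pics/w1.png

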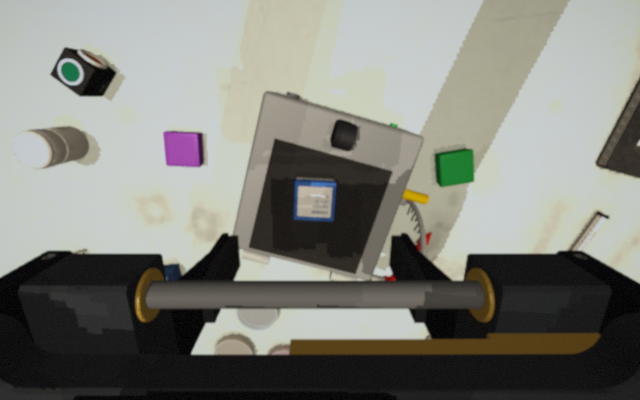

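Wrist view: box at about (315,200), nearly square to the image; handle top at (344,135); lid front corners at (264,92) and (423,135); stud end at (427,198).

```bash
python3 - <<'E'
from h import *; import pickle
P=pickle.load(open("w1.pkl","rb"));im=cv2.imread("pics/w1.png")
h=cv2.cvtColor(im,cv2.COLOR_BGR2HSV)
def blob(lo,hi,x0,y0,x1,y1):
    m=cv2.inRange(h,lo,hi);k=np.zeros_like(m);k[y0:y1,x0:x1]=m[y0:y1,x0:x1]
    c=max(cv2.findContours(k,0,2)[0],key=cv2.contourArea);return cv2.minAreaRect(c),c
r,c=blob((95,110,40),(130,255,255),270,160,360,240)
print("box px",r)
Q=np.array([onz("wrist",p,.092,P) for p in cv2.boxPoints(r)]);print("box corners",np.round(Q,4).tolist(),"c",Q.mean(0))
e=Q[1]-Q[0];print("yaw",np.degrees(np.arctan2(e[1],e[0]))%90)
r3,_=meet([ray("wrist",r[0],P),ray("scene",(360.5,202.5)),ray("side",(301.8,170.3))]);print("box 3view",r3)
g=im.max(2);k=np.zeros_like(g);k[115:158,322:366]=(g[115:158,322:366]<60)*255
c=max(cv2.findContours(k,0,2)[0],key=cv2.contourArea);r=cv2.minAreaRect(c);print("handle px",r, onz("wrist",r[0],.11,P))
print("handle meet",meet([ray("wrist",(344,133),P),ray("scene",(338.2,203.8)),ray("side",(320,176.3))]))
a=onz("wrist",(264,92),.072,P);b=onz("wrist",(423,135),.072,P);d=b-a;print(a,b,np.linalg.norm(d),"front edge yaw",np.degrees(np.arctan2(d[1],d[0])))
mid=(a+b)/2; u=d/np.linalg.norm(d); fx=np.array([u[1],-u[0],0]);print("hinge mid->",mid, fx)
E
```

```text
box px ((314.1680908203125, 200.46533203125), (42.75456619262695, 40.54814910888672), 2.385944128036499)
box corners [[0.6333, -0.1296, 0.092], [0.5927, -0.1291, 0.092], [0.5926, -0.0893, 0.092], [0.6331, -0.0882, 0.092]] c [ 0.61292936 -0.10905021  0.092     ]
yaw 89.26858565204532
box 3view [ 0.61343435 -0.10986098  0.08795836]
handle px ((343.5471496582031, 135.0849151611328), (23.07657241821289, 27.060028076171875), 15.945395469665527) [ 0.54814856 -0.08758393  0.11      ]
handle meet (array([ 0.54748209, -0.08550695,  0.11290107]), [np.float64(0.002485595619217641), np.float64(0.0014295395174978647), np.float64(0.001551566059372369)])
[ 0.5166831  -0.15968118  0.072     ] [ 0.54843757 -0.00807675  0.072     ] 0.154894322767117 front edge yaw 78.17006881778131
hinge mid-> [ 0.53256033 -0.08387897  0.072     ] [ 0.97876043 -0.20500738  0.        ]
```

Call:
step_arm:
  increments:
    - {"tx":-0.003,"ty":0,"tz":0.03,"spin":2.5,"claw":0.8}
    - {"tx":-0.003,"ty":0,"tz":0.06,"spin":2.5,"claw":0.8}
    - {"tx":-0.003,"ty":0,"tz":0.09,"spin":2.5,"claw":0.8}
    - {"tx":-0.003,"ty":0,"tz":0.11,"spin":2.5,"claw":0.8}
    - {"tx":-0.003,"ty":0,"tz":0.12,"spin":2.5,"claw":0.8}
    - {"tx":-0.003,"ty":0,"tz":0.128,"spin":2.5,"claw":0.8}
    - {"tx":-0.003,"ty":0,"tz":0.128,"spin":2.5,"claw":0.8}
  force: 8

```text
time: 2.7
position: [0.6072, -0.1069, 0.266]
tool_rot: [0.013, -3.14, -0.001]
ft_force: [-0.8, -0.2, 0.3]
grip_width: 0.805
```

```bash
python3 - <<'E'
from h import *
to((.607,-.1095,.094),90)
E
```

```text
t 2.70 TCP [ 0.6072 -0.1069  0.266 ] grasp [ 0.607  -0.1067  0.1025] yaw 90.5 | move mm [ 0.  -2.8  8.5] spin 0.5 | F [-0.8 -0.2  0.3] grip 0.805
```

Call:
step_arm:
  increments:
    - {"tx":0,"ty":-0.003,"tz":0.005,"spin":0.5,"claw":0.8}
    - {"tx":0,"ty":-0.003,"tz":0.008,"spin":0.5,"claw":0.8}
    - {"tx":0,"ty":-0.003,"tz":0.008,"spin":0.5,"claw":0.35}
    - {"tx":0,"ty":-0.003,"tz":0.008,"spin":0.5,"claw":0.35}
    - {"tx":0,"ty":-0.003,"tz":0.008,"spin":0.5,"claw":0.35}
    - {"tx":0,"ty":-0.003,"tz":0.008,"spin":0.5,"claw":0.35}
    - {"tx":0,"ty":-0.003,"tz":0.008,"spin":0.5,"claw":0.35}
    - {"tx":0,"ty":-0.003,"tz":0.008,"spin":0.5,"claw":0.35}
  force: 8

```text
time: 3.37
position: [0.6076, -0.1112, 0.259]
tool_rot: [0.003, 3.141, 0.0]
ft_force: [-0.5, -0.4, -0.1]
grip_width: 0.455
```

```bash
python3 - <<'E'
from h import *
to((.49,.325,.15),83)
E
```

```text
t 3.37 TCP [ 0.6076 -0.1112  0.259 ] grasp [ 0.6076 -0.1112  0.0955] yaw 89.9 | move mm [118.4 436.  -54.5] spin 6.9 | F [-0.5 -0.4 -0.1] grip 0.455
```

Gripped (opening 39.6 mm matches the box). Lift.

Call:
step_arm:
  increments:
    - {"tx":0,"ty":0,"tz":-0.01,"spin":0,"claw":0.3}
    - {"tx":0,"ty":0,"tz":-0.03,"spin":0,"claw":0.3}
    - {"tx":0,"ty":0,"tz":-0.055,"spin":0,"claw":0.3}
    - {"tx":0,"ty":0,"tz":-0.08,"spin":0,"claw":0.3}
    - {"tx":0,"ty":0,"tz":-0.1,"spin":0,"claw":0.3}
    - {"tx":0.005,"ty":0.02,"tz":-0.11,"spin":0,"claw":0.3}
    - {"tx":0.012,"ty":0.05,"tz":-0.11,"spin":1,"claw":0.3}
    - {"tx":0.02,"ty":0.08,"tz":-0.11,"spin":2,"claw":0.3}

```text
time: 4.03
position: [0.5876, -0.0318, 0.3708]
tool_rot: [0.064, 3.138, 0.0]
ft_force: [0.3, 0.9, -0.9]
grip_width: 0.451
```

Call:
step_arm:
  increments:
    - {"tx":0.009,"ty":0.033,"tz":0,"spin":1,"claw":0.3}
    - {"tx":0.018,"ty":0.066,"tz":0,"spin":2,"claw":0.3}
    - {"tx":0.027,"ty":0.099,"tz":0,"spin":3,"claw":0.3}
    - {"tx":0.036,"ty":0.132,"tz":0,"spin":4,"claw":0.3}
    - {"tx":0.045,"ty":0.165,"tz":0,"spin":5,"claw":0.3}
    - {"tx":0.054,"ty":0.198,"tz":0,"spin":5,"claw":0.3}
    - {"tx":0.063,"ty":0.231,"tz":0,"spin":5,"claw":0.3}
    - {"tx":0.072,"ty":0.264,"tz":0,"spin":5,"claw":0.3}

```text
time: 4.7
position: [0.5248, 0.2366, 0.3698]
tool_rot: [0.195, 3.135, 0.001]
ft_force: [0.6, -0.4, 1.0]
grip_width: 0.45
```

```bash
python3 - <<'E'
from h import *
to((.49,.325,.15),83)
E
```

```text
t 4.70 TCP [0.5248 0.2366 0.3698] grasp [0.5249 0.2367 0.2063] yaw 82.9 | move mm [45.7 83.2 56.3] spin -0.1 | F [ 0.6 -0.4  1. ] grip 0.450
```

Call:
step_arm:
  increments:
    - {"tx":0.016,"ty":0.03,"tz":0,"spin":0,"claw":0.3}
    - {"tx":0.032,"ty":0.06,"tz":0.02,"spin":0,"claw":0.3}
    - {"tx":0.046,"ty":0.083,"tz":0.05,"spin":0,"claw":0.3}
    - {"tx":0.046,"ty":0.083,"tz":0.085,"spin":0,"claw":0.3}
    - {"tx":0.046,"ty":0.083,"tz":0.115,"spin":0,"claw":0.3}
    - {"tx":0.046,"ty":0.083,"tz":0.135,"spin":0,"claw":0.3}
    - {"tx":0.046,"ty":0.083,"tz":0.145,"spin":0,"claw":0.3}
    - {"tx":0.046,"ty":0.083,"tz":0.15,"spin":0,"claw":0.3}

```text
time: 5.37
position: [0.4897, 0.323, 0.2177]
tool_rot: [-0.195, -3.134, 0.003]
ft_force: [-0.4, -0.2, -0.8]
grip_width: 0.448
```

```bash
python3 - <<'E'
from h import *
to((.49,.325,.0395),83)
a=imaging.get_image("scene");b=imaging.get_image("side");w=imaging.get_image("wrist")
A=cv2.resize(a[120:220,180:300],(480,400));B=cv2.resize(b[270:380,230:350],(436,400))
cv2.imwrite("pics/place.png",np.hstack([cv2.resize(w,(400,250)),cv2.resize(A,(300,250))]))
to((.49,.325,.0395),83)
E
```

```text
t 5.37 TCP [0.4897 0.323  0.2177] grasp [0.4895 0.3228 0.0542] yaw 82.9 | move mm [-0.3  2.3 14.7] spin -0.1 | F [-0.4 -0.2 -0.8] grip 0.448
t 5.52 TCP [0.4907 0.3235 0.2201] grasp [0.4909 0.3237 0.0566] yaw 82.9 | move mm [ 1.1  1.2 17.1] spin -0.1 | F [ 0.3  0.4 -0.1] grip 0.458
```

View pics/place.png

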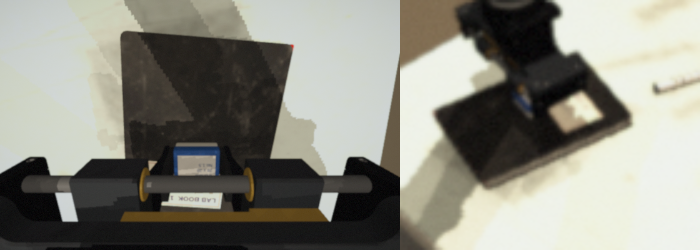

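Box held level over the notebook (wrist (197,160)), well inside its edges. Lower gently.

Call:
step_arm:
  increments:
    - {"tx":0,"ty":0,"tz":0.004,"spin":0,"claw":0.3}
    - {"tx":0,"ty":0,"tz":0.008,"spin":0,"claw":0.3}
    - {"tx":0,"ty":0,"tz":0.011,"spin":0,"claw":0.3}
    - {"tx":0,"ty":0,"tz":0.013,"spin":0,"claw":0.3}
    - {"tx":0,"ty":0,"tz":0.014,"spin":0,"claw":0.3}
    - {"tx":0,"ty":0,"tz":0.015,"spin":0,"claw":0.3}
    - {"tx":0,"ty":0,"tz":0.015,"spin":0,"claw":0.3}

```text
time: 6.1
position: [0.49, 0.3234, 0.2037]
tool_rot: [-0.195, -3.136, 0.0]
ft_force: [0.0, 0.3, -0.2]
grip_width: 0.457
```

```bash
python3 - <<'E'
from h import *
to((.49,.325,.0395),83)
E
```

```text
t 6.10 TCP [0.49   0.3234 0.2037] grasp [0.49   0.3233 0.0402] yaw 82.9 | move mm [0.2 1.6 0.7] spin -0.1 | F [ 0.   0.3 -0.2] grip 0.457
```

Call:
step_arm:
  increments:
    - {"tx":0,"ty":0,"tz":0.001,"spin":0,"claw":0.3}
    - {"tx":0,"ty":0,"tz":0.001,"spin":0,"claw":0.3}

```text
time: 6.27
position: [0.4901, 0.3234, 0.2035]
tool_rot: [0.195, 3.136, 0.0]
ft_force: [-1.6, -0.1, 4.6]
grip_width: 0.456
```

Call:
step_arm:
  increments:
    - {"tx":0,"ty":0,"tz":0.001,"spin":0,"claw":0.3}
    - {"tx":0,"ty":0,"tz":0.001,"spin":0,"claw":0.3}

```text
time: 6.43
position: [0.4902, 0.3233, 0.2031]
tool_rot: [0.195, 3.136, 0.001]
ft_force: [-1.7, -2.3, 8.0]
grip_width: 0.454
```

Contact felt (8 N up). Back off 1 mm, release slowly, then rise.

Call:
step_arm:
  increments:
    - {"tx":0,"ty":0,"tz":-0.001,"spin":0,"claw":0.3}
    - {"tx":0,"ty":0,"tz":-0.001,"spin":0,"claw":0.5}
    - {"tx":0,"ty":0,"tz":-0.001,"spin":0,"claw":0.6}
    - {"tx":0,"ty":0,"tz":-0.001,"spin":0,"claw":0.7}
    - {"tx":0,"ty":0,"tz":-0.001,"spin":0,"claw":0.7}
    - {"tx":0,"ty":0,"tz":-0.001,"spin":0,"claw":0.7}
    - {"tx":0,"ty":0,"tz":-0.001,"spin":0,"claw":0.7}

```text
time: 7.02
position: [0.49, 0.3233, 0.2026]
tool_rot: [-0.195, -3.135, 0.0]
ft_force: [-0.0, 0.0, 0.3]
grip_width: 0.688
```

Call:
step_arm:
  increments:
    - {"tx":0,"ty":0,"tz":-0.01,"spin":0,"claw":0.7}
    - {"tx":0,"ty":0,"tz":-0.03,"spin":0,"claw":0.7}
    - {"tx":0,"ty":0,"tz":-0.06,"spin":0,"claw":0.7}
    - {"tx":0,"ty":0,"tz":-0.09,"spin":0,"claw":0.7}
    - {"tx":0,"ty":0,"tz":-0.12,"spin":0,"claw":0.7}
    - {"tx":0,"ty":0,"tz":-0.15,"spin":0,"claw":0.7}
    - {"tx":0,"ty":0,"tz":-0.18,"spin":0,"claw":0.7}
    - {"tx":0,"ty":0,"tz":-0.18,"spin":0,"claw":0.7}

```text
time: 7.68
position: [0.4915, 0.3238, 0.3907]
tool_rot: [0.195, 3.127, 0.013]
ft_force: [1.5, -0.0, 0.6]
grip_width: 0.697
```

```bash
python3 - <<'E'
from h import *
to((.54,-.087,.22),78.2)
P=imaging.camera_params("wrist");w=imaging.get_image("wrist");cv2.imwrite("pics/w2.png",w)
h=cv2.cvtColor(w,cv2.COLOR_BGR2HSV);m=cv2.inRange(h,(95,110,40),(130,255,255));m[:,:250]=0;m[:,400:]=0;m[250:]=0
c=max(cv2.findContours(m,0,2)[0],key=cv2.contourArea);r=cv2.minAreaRect(c);Q=np.array([onz("wrist",p,.036,P) for p in cv2.boxPoints(r)]);print(r,Q.round(4).tolist(),Q.mean(0))
cv2.imwrite("pics/w2c.png",w[100:300,200:440])
E
```

```text
t 7.68 TCP [0.4915 0.3238 0.3907] grasp [0.493  0.3251 0.2272] yaw 82.9 | move mm [ -97.7 -403.1    4.4] spin 4.7 | F [ 1.5 -0.   0.6] grip 0.697
((311.0, 177.5), (33.0, 36.0), 90.0) [[0.4735, 0.3065, 0.036], [0.4784, 0.3452, 0.036], [0.5157, 0.3411, 0.036], [0.5106, 0.301, 0.036]] [0.49454749 0.32344341 0.036     ]
```

View pics/w2c.png

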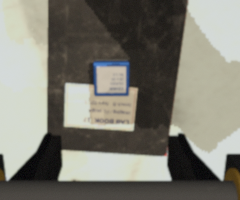

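Box lies flat and upright on the notebook, at crop (111,79), ~(0.495,0.323). Now over to the handle.

Call:
step_arm:
  increments:
    - {"tx":-0.009,"ty":-0.036,"tz":0,"spin":0.6,"claw":0.7}
    - {"tx":-0.018,"ty":-0.072,"tz":0,"spin":1.2,"claw":0.7}
    - {"tx":-0.027,"ty":-0.108,"tz":0,"spin":1.8,"claw":0.7}
    - {"tx":-0.036,"ty":-0.144,"tz":0,"spin":2.4,"claw":0.7}
    - {"tx":-0.045,"ty":-0.18,"tz":0,"spin":3,"claw":0.7}
    - {"tx":-0.054,"ty":-0.216,"tz":0,"spin":3.6,"claw":0.7}
    - {"tx":-0.063,"ty":-0.252,"tz":0,"spin":4.2,"claw":0.7}
    - {"tx":-0.072,"ty":-0.288,"tz":0,"spin":4.7,"claw":0.7}

```text
time: 8.4
position: [0.5252, 0.0267, 0.3824]
tool_rot: [-0.324, -3.124, -0.0]
ft_force: [0.7, 0.5, 0.5]
grip_width: 0.699
```

Call:
step_arm:
  increments:
    - {"tx":-0.008,"ty":-0.036,"tz":0,"spin":0,"claw":0.7}
    - {"tx":-0.014,"ty":-0.072,"tz":0,"spin":0,"claw":0.7}
    - {"tx":-0.02,"ty":-0.1,"tz":0,"spin":0,"claw":0.7}
    - {"tx":-0.025,"ty":-0.113,"tz":0,"spin":0,"claw":0.7}
    - {"tx":-0.025,"ty":-0.113,"tz":0,"spin":0,"claw":0.7}
    - {"tx":-0.025,"ty":-0.113,"tz":0,"spin":0,"claw":0.7}
    - {"tx":-0.025,"ty":-0.113,"tz":0,"spin":0,"claw":0.7}

```text
time: 8.98
position: [0.5271, -0.0857, 0.3823]
tool_rot: [-0.321, -3.124, -0.001]
ft_force: [-0.7, 0.3, -0.6]
grip_width: 0.7
```

```bash
python3 - <<'E'
from h import *; import pickle
to((.5495,-.087,.22),78.2)
P=imaging.camera_params("wrist");w=imaging.get_image("wrist");cv2.imwrite("pics/w3.png",w);pickle.dump(P,open("w3.pkl","wb"))
print(proj("wrist",[(.5495,-.087,.112)],P))
cv2.imwrite("pics/w3c.png",cv2.resize(w[80:300,200:540],None,fx=2,fy=2))
E
```

```text
t 8.98 TCP [ 0.5271 -0.0857  0.3823] grasp [ 0.5269 -0.0855  0.2188] yaw 78.3 | move mm [-22.4   3.2  -1.2] spin 0.1 | F [-0.7  0.3 -0.6] grip 0.700
[[317.28971295 226.63912065]]
```

View pics/w3c.png

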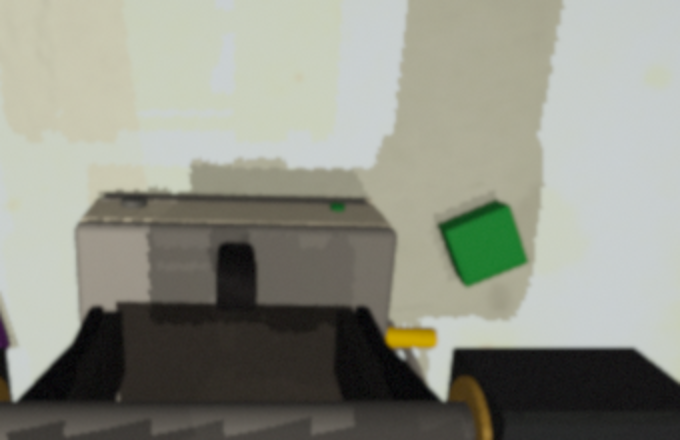

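Handle centred at pixel column ≈318 (predicted 317), front edge level, so yaw and lateral alignment are good. Check the fore-aft by the lid's front edge.

```bash
python3 - <<'E'
from h import *; import pickle
P=pickle.load(open("w3.pkl","rb"))
a=onz("wrist",(239,193),.072,P);b=onz("wrist",(398,194),.072,P);d=b-a;print(a,b,np.linalg.norm(d),np.degrees(np.arctan2(d[1],d[0])))
u=d/np.linalg.norm(d);print("grip via edge",(a+b)/2+.018*np.array([u[1],-u[0],0]))
print("handle front-top edge",onz("wrist",(318.5,201),.112,P))
print("stud end",onz("wrist",(418,249),.066,P))
to((.5495,-.087,.098),78.2)
E
```

```text
[ 0.51610217 -0.15741259  0.072     ] [ 0.54852016 -0.00620006  0.072     ] 0.15464849072029094 77.89970026950633
grip via edge [ 0.54991124 -0.08557955  0.072     ]
handle front-top edge [ 0.52676132 -0.08131435  0.112     ]
stud end [0.61519661 0.00823841 0.066     ]
t 9.03 TCP [ 0.5272 -0.0853  0.3823] grasp [ 0.527  -0.0852  0.2188] yaw 78.3 | move mm [-22.5   2.7 120.8] spin 0.1 | F [ 0.9 -0.1  0.5] grip 0.700
```

Call:
step_arm:
  increments:
    - {"tx":-0.0225,"ty":0.002,"tz":0.02,"spin":0,"claw":0.6}
    - {"tx":-0.0225,"ty":0.002,"tz":0.055,"spin":0,"claw":0.6}
    - {"tx":-0.0225,"ty":0.002,"tz":0.085,"spin":0,"claw":0.6}
    - {"tx":-0.0225,"ty":0.002,"tz":0.105,"spin":0,"claw":0.6}
    - {"tx":-0.0225,"ty":0.002,"tz":0.115,"spin":0,"claw":0.6}
    - {"tx":-0.0225,"ty":0.002,"tz":0.12,"spin":0,"claw":0.6}
    - {"tx":-0.0225,"ty":0.002,"tz":0.12,"spin":0,"claw":0.6}
    - {"tx":-0.0225,"ty":0.002,"tz":0.12,"spin":0,"claw":0.6}

```text
time: 9.7
position: [0.5502, -0.0894, 0.2639]
tool_rot: [0.322, 3.123, 0.001]
ft_force: [0.5, 0.2, -0.1]
grip_width: 0.601
```

Call:
step_arm:
  increments:
    - {"tx":0,"ty":0,"tz":0,"spin":0,"claw":0.4}
    - {"tx":0,"ty":0,"tz":0,"spin":0,"claw":0.3}
    - {"tx":0,"ty":0,"tz":0,"spin":0,"claw":0.1}
    - {"tx":0,"ty":0,"tz":0,"spin":0,"claw":0.1}
    - {"tx":0,"ty":0,"tz":0,"spin":0,"claw":0.1}
    - {"tx":0,"ty":0,"tz":0,"spin":0,"claw":0.1}
    - {"tx":0,"ty":0,"tz":0,"spin":0,"claw":0.1}
    - {"tx":0,"ty":0,"tz":0,"spin":0,"claw":0.1}
  force: 20

```text
time: 10.37
position: [0.5501, -0.0879, 0.263]
tool_rot: [0.322, 3.124, 0.005]
ft_force: [1.4, 5.1, 0.7]
grip_width: 0.211
```

```bash
python3 - <<'E'
from h import *
to((.5497,-.0863,.098),78)
# pointer angle by mask: red in side & scene (initial pictures), line fit
for n in("scene0","side0"):
    im=cv2.imread(f"pics/{n}.png");h=cv2.cvtColor(im,cv2.COLOR_BGR2HSV)
    m=cv2.inRange(h,(0,110,90),(8,255,255))|cv2.inRange(h,(172,110,90),(180,255,255))
    x0,y0,x1,y1=(325,155,375,190) if n=="scene0" else (250,178,295,200)
    k=np.zeros_like(m);k[y0:y1,x0:x1]=m[y0:y1,x0:x1];ys,xs=np.nonzero(k)
    print(n,len(xs),cv2.fitLine(np.c_[xs,ys].astype(np.float32),2,0,.01,.01).ravel(),xs.min(),xs.max(),[ys[xs==x].mean() for x in (xs.min(),xs.max())])
E
```

```text
t 10.37 TCP [ 0.5501 -0.0879  0.263 ] grasp [ 0.5502 -0.0873  0.0995] yaw 78.2 | move mm [0.7 0.9 1.5] spin 0.2 | F [1.4 5.1 0.7] grip 0.211
scene0 42 [ 9.9954230e-01 -3.0252151e-02  3.5276190e+02  1.7345238e+02] 342 363 [np.float64(174.0), np.float64(172.0)]
side0 82 [9.9057233e-01 1.3699064e-01 2.6930487e+02 1.8939024e+02] 257 284 [np.float64(187.0), np.float64(191.0)]
```

Gripped (18.4 mm). Raise along the hinge arc to ~0.30 rad first, then look.

Call:
step_arm:
  increments:
    - {"tx":0,"ty":0,"tz":0,"spin":0,"claw":0.1}
    - {"tx":-0.0018,"ty":0,"tz":-0.0075,"spin":0,"claw":0.1}
    - {"tx":-0.004,"ty":0,"tz":-0.0148,"spin":0,"claw":0.1}
    - {"tx":-0.0065,"ty":0,"tz":-0.022,"spin":0,"claw":0.1}
    - {"tx":-0.0094,"ty":0,"tz":-0.0292,"spin":0,"claw":0.1}
    - {"tx":-0.0126,"ty":0,"tz":-0.0361,"spin":0,"claw":0.1}
    - {"tx":-0.0162,"ty":0,"tz":-0.0429,"spin":0,"claw":0.1}
    - {"tx":-0.0162,"ty":0,"tz":-0.0429,"spin":0,"claw":0.1}
  force: 30

```text
time: 11.03
position: [0.5649, -0.0911, 0.3052]
tool_rot: [-0.322, -3.121, -0.005]
ft_force: [-1.8, 5.6, -4.6]
grip_width: 0.202
```

```bash
python3 - <<'E'
from h import *
to((.5497,-.0863,.098),78)
a=imaging.get_image("scene");b=imaging.get_image("side");w=imaging.get_image("wrist")
cv2.imwrite("pics/s1.png",a);cv2.imwrite("pics/d1.png",b);cv2.imwrite("pics/w4.png",w)
f=lambda im,x,y:cv2.resize(im[y:y+80,x:x+80],(400,400),interpolation=cv2.INTER_CUBIC)
cv2.imwrite("pics/c1.png",np.hstack([f(a,305,140),f(b,240,150)]))
to((.5497,-.0863,.098),78)
E
```

```text
t 11.03 TCP [ 0.5649 -0.0911  0.3052] grasp [ 0.5643 -0.0905  0.1417] yaw 78.2 | move mm [14.9  1.  43.8] spin 0.2 | F [-1.8  5.6 -4.6] grip 0.202
t 11.18 TCP [ 0.5646 -0.091   0.3044] grasp [ 0.5639 -0.0905  0.1409] yaw 78.2 | move mm [14.5  1.1 43. ] spin 0.2 | F [-1.6  5.9 -2.4] grip 0.207
```

View pics/c1.png

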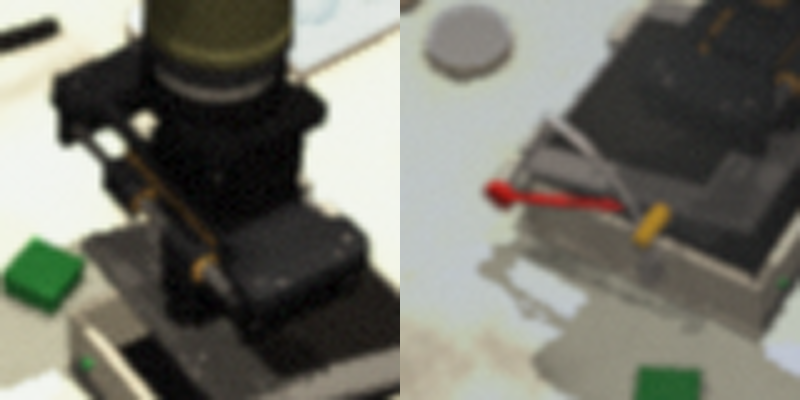

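Side view: pointer pivot (260,188.6), tip (284,191.4); stud end ≈(289,197.5). The lid is clearly below the pointer. The scene view is blocked by the gripper, so I compute both angles from the side view on their vertical planes.

```bash
python3 - <<'E'
from h import *
th=np.radians(78.1);Y=np.array([np.cos(th),np.sin(th),0]);X=np.array([Y[1],-Y[0],0])
H=np.array([.5498,-.086,.066])+.150*X
def hit(n,uv,y):
    o,d=ray(n,uv);t=(y-(o-H)@Y)/(d@Y);p=o+d*t-H;return p@X,p[2]
def loc(p): p=p-H;return np.round([p@X,p@Y,p[2]],4)
f=lambda u,v:(240+(u-400)/5,150+v/5)
S=lambda u,v:(305+u/4,150+v/4); D=lambda u,v:(245+(u-400)/4,140+v/4)
print("stud shut side/scene",loc(onz("side",D(585,254),.066)),loc(onz("scene",S(104,148),.066)))
for nm,a,b in(("side0",D(458,194),D(556,205)),("side1",f(499,193),f(622,207))):
    for y in(.095,.1):
        p=hit("side",a,y);t=hit("side",b,y);print(nm,y,np.round([p,t],4).tolist(),"ang pivot-tip",np.arctan2(t[1]-p[1],p[0]-t[0]),"hinge-tip",np.arctan2(t[1],-t[0]))
p=hit("scene",S(232,97),.1);t=hit("scene",S(137,98),.1);print("scene0",np.round([p,t],4).tolist(),np.arctan2(t[1]-p[1],p[0]-t[0]),np.arctan2(t[1],-t[0]))
for y in(.095,.1,.105,.11):
    s=hit("side",f(645,239),y);s0=hit("side",D(585,254),y);print("stud",y,np.round(s,4),np.arctan2(s[1],-s[0]),"shut",np.round(s0,4),np.arctan2(s0[1],-s0[0]))
E
```

```text
stud shut side/scene [-0.1072  0.0984  0.    ] [-0.1077  0.1004  0.    ]
side0 0.095 [[0.0051, -0.0009], [-0.0833, 0.0415]] ang pivot-tip 0.4472469739401083 hinge-tip 0.4621718184286723
side0 0.1 [[0.0009, 0.0077], [-0.0868, 0.0497]] ang pivot-tip 0.4472469739401078 hinge-tip 0.5203057670701687
side1 0.095 [[0.004, -0.0007], [-0.0847, 0.0416]] ang pivot-tip 0.44563795054627475 hinge-tip 0.45703159661175624
side1 0.1 [[-0.0002, 0.0079], [-0.0881, 0.0499]] ang pivot-tip 0.44563795054627636 hinge-tip 0.5148472658960014
scene0 [[0.0109, -0.011], [-0.0801, 0.0381]] 0.4943694279215175 0.4435898670229393
stud 0.095 [-0.0987  0.0191] 0.19088404670550424 shut [-0.105  -0.0059] -0.055912658032911705
stud 0.1 [-0.102   0.0275] 0.2630440619168853 shut [-0.1083  0.0027] 0.025250518061517943
stud 0.105 [-0.1054  0.0359] 0.32819040312802866 shut [-0.1116  0.0113] 0.10134028922770365
stud 0.11 [-0.1087  0.0443] 0.38682106705286007 shut [-0.1149  0.02  ] 0.1720223858997487
```

Pointer ≈0.46–0.48 rad, lid ≈0.25–0.29. Go on to ~0.44 nominal, slowly.

Call:
step_arm:
  increments:
    - {"tx":-0.003,"ty":0,"tz":-0.005,"spin":0,"claw":0.1}
    - {"tx":-0.006,"ty":0,"tz":-0.01,"spin":0,"claw":0.1}
    - {"tx":-0.009,"ty":0,"tz":-0.014,"spin":0,"claw":0.1}
    - {"tx":-0.012,"ty":0,"tz":-0.018,"spin":0,"claw":0.1}
    - {"tx":-0.012,"ty":0,"tz":-0.018,"spin":0,"claw":0.1}
    - {"tx":-0.012,"ty":0,"tz":-0.018,"spin":0,"claw":0.1}

```text
time: 11.68
position: [0.5757, -0.0935, 0.3219]
tool_rot: [-0.322, -3.117, -0.005]
ft_force: [-3.8, 6.2, -2.5]
grip_width: 0.204
```

```bash
python3 - <<'E'
from h import *
to((.5497,-.0863,.098),78)
b=imaging.get_image("side");cv2.imwrite("pics/d2.png",b)
f=lambda im,x,y:cv2.resize(im[y:y+40,x:x+60],(800,533),interpolation=cv2.INTER_CUBIC)
cv2.imwrite("pics/c2.png",f(b,250,170))
def mask(im,lo,hi,x0=250,y0=170,x1=310,y1=215):
    h=cv2.cvtColor(im,cv2.COLOR_BGR2HSV);m=cv2.inRange(h,lo,hi);k=np.zeros_like(m);k[y0:y1,x0:x1]=m[y0:y1,x0:x1];ys,xs=np.nonzero(k);return xs.mean(),ys.mean(),len(xs)
for n in("side0","d1","d2"):print(n,mask(cv2.imread(f"pics/{n}.png"),(18,110,90),(36,255,255)))
E
```

```text
t 11.68 TCP [ 0.5757 -0.0935  0.3219] grasp [ 0.5745 -0.0929  0.1584] yaw 78.2 | move mm [25.1  1.2 60.6] spin 0.2 | F [-3.8  6.2 -2.5] grip 0.204
side0 (np.float64(291.55555555555554), np.float64(201.41666666666666), 36)
d1 (np.float64(289.9189189189189), np.float64(194.45945945945945), 37)
d2 (np.float64(288.225), np.float64(190.975), 40)
```

View pics/c2.png

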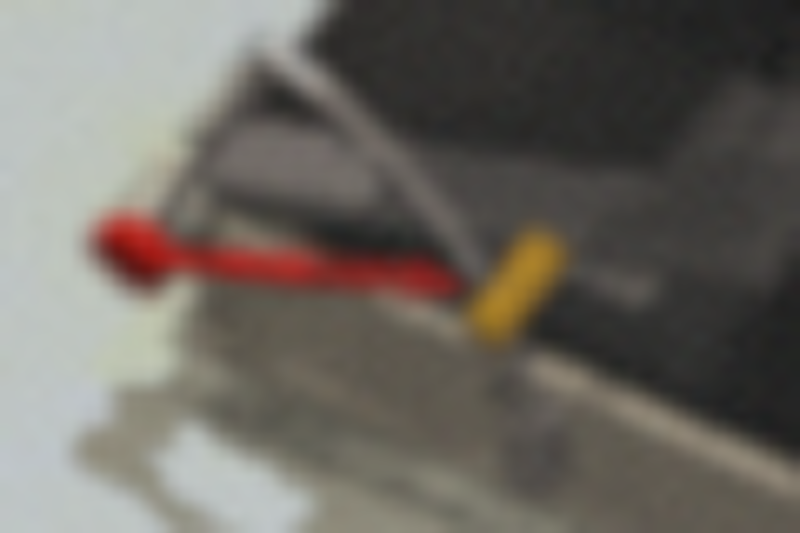

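Side crop: pointer from (259.8,188.4) to tip (284.5,191); stud from (291,188) to its end (286.5,194.5), still slightly below the pointer's line once its larger y is allowed for. Compute the lid angle from stud motion.

```bash
python3 - <<'E'
from h import *
from scipy.optimize import least_squares
th=np.radians(78.1);Y=np.array([np.cos(th),np.sin(th),0]);X=np.array([Y[1],-Y[0],0])
H=np.array([.5498,-.086,.066])+.150*X
pt=lambda r,a,y:H-r*np.cos(a)*X+y*Y+[0,0,r*np.sin(a)]
obs={"side0":(291.56,201.42),"d1":(289.92,194.46),"d2":(288.23,190.98)}
s0=proj("side",pt(.108,0,.098))[0];off=np.array(obs["side0"])-s0;print("shut offset px at y=.098",off)
for n,o in obs.items():
    r=least_squares(lambda q:proj("side",pt(.108,q[0],.098))[0]+off-o,[.3]);print(n,r.x,r.fun)
# pointer: solve angle with free image offset, pivot & tip in side and scene
S=lambda u,v:(305+u/4,150+v/4); D=lambda u,v:(245+(u-400)/4,140+v/4)
g=lambda u,v:(250+u/13.33,170+v/13.33)
for n,a,b in(("side",D(458,194),D(556,205)),("side",g(130,243),g(460,281)),("scene",S(232,97),S(137,98))):
    r=least_squares(lambda q:np.r_[proj(n,pt(0,0,.1))[0]+q[1:]-a,proj(n,pt(.102,q[0],.1))[0]+q[1:]-b],[.5,0,0]);print("pointer",n,r.x,r.fun.round(2))
E
```

```text
shut offset px at y=.098 [ 0.0121995  -2.07963613]
side0 [3.78873868e-14] [-5.68434189e-14 -7.95807864e-13]
d1 [0.29633419] [-0.25156722  0.11233857]
d2 [0.4292075] [-0.32341372  0.18966577]
pointer side [ 0.47454881 -0.88376351 -1.40049935] [-0.37  0.23  0.37 -0.23]
pointer side [ 0.46684711 -0.56379373 -1.71627663] [-0.3   0.19  0.3  -0.19]
pointer scene [0.49245255 2.62463816 1.14813493] [ 0.  0. -0. -0.]
```

Lid ≈0.43, pointer ≈0.475 (three estimates 0.467–0.492). Raise a further ~0.045 rad.

Call:
step_arm:
  increments:
    - {"tx":-0.002,"ty":0,"tz":-0.003,"spin":0,"claw":0.1}
    - {"tx":-0.004,"ty":0,"tz":-0.0055,"spin":0,"claw":0.1}
    - {"tx":-0.004,"ty":0,"tz":-0.0055,"spin":0,"claw":0.1}
    - {"tx":-0.004,"ty":0,"tz":-0.0055,"spin":0,"claw":0.1}
    - {"tx":-0.004,"ty":0,"tz":-0.0055,"spin":0,"claw":0.1}

```text
time: 12.15
position: [0.5795, -0.0944, 0.3272]
tool_rot: [-0.322, -3.117, -0.005]
ft_force: [-3.3, 5.1, -3.0]
grip_width: 0.203
```

```bash
python3 - <<'E'
from h import *
from scipy.optimize import least_squares
th=np.radians(78.1);Y=np.array([np.cos(th),np.sin(th),0]);X=np.array([Y[1],-Y[0],0])
H=np.array([.5498,-.086,.066])+.150*X
pt=lambda r,a,y:H-r*np.cos(a)*X+y*Y+[0,0,r*np.sin(a)]
s0=proj("side",pt(.108,0,.098))[0];off=np.array((291.56,201.42))-s0
for i in(3,4):
    to((.5497,-.0863,.098),78)
    b=imaging.get_image("side");cv2.imwrite(f"pics/d{i}.png",b)
    h=cv2.cvtColor(b,cv2.COLOR_BGR2HSV)[170:215,250:310];ys,xs=np.nonzero(cv2.inRange(h,(18,110,90),(36,255,255)));o=np.array([xs.mean()+250,ys.mean()+170])
    print(o,len(xs),least_squares(lambda q:proj("side",pt(.108,q[0],.098))[0]+off-o,[.3]).x)
# red pointer unchanged? box still on book?
for n in("side0","d2","d4"):
    h=cv2.cvtColor(cv2.imread(f"pics/{n}.png"),cv2.COLOR_BGR2HSV)[178:200,250:290]
    ys,xs=np.nonzero(cv2.inRange(h,(0,110,90),(8,255,255))|cv2.inRange(h,(172,110,90),(180,255,255)));print(n,xs.mean()+250,ys.mean()+178,len(xs))
a=imaging.get_image("scene")
f=lambda im,x,y:cv2.resize(im[y:y+60,x:x+60],(400,400),interpolation=cv2.INTER_CUBIC)
cv2.imwrite("pics/c4.png",np.hstack([f(b,250,160),cv2.resize(b[270:370,245:345],(400,400))]))
E
```

```text
t 12.15 TCP [ 0.5795 -0.0944  0.3272] grasp [ 0.5783 -0.0938  0.1637] yaw 78.2 | move mm [29.   1.3 65.9] spin 0.2 | F [-3.3  5.1 -3. ] grip 0.203
[287.68421053 189.68421053] 38 [0.47389281]
t 12.20 TCP [ 0.5795 -0.0944  0.3272] grasp [ 0.5783 -0.0937  0.1637] yaw 78.2 | move mm [29.   1.3 65.9] spin 0.2 | F [-3.2  4.6 -3.5] grip 0.206
[287.5   189.825] 40 [0.47323742]
side0 269.3048780487805 189.390243902439 82
d2 268.7236842105263 189.30263157894737 76
d4 268.85135135135135 189.32432432432432 74
```

View pics/c4.png

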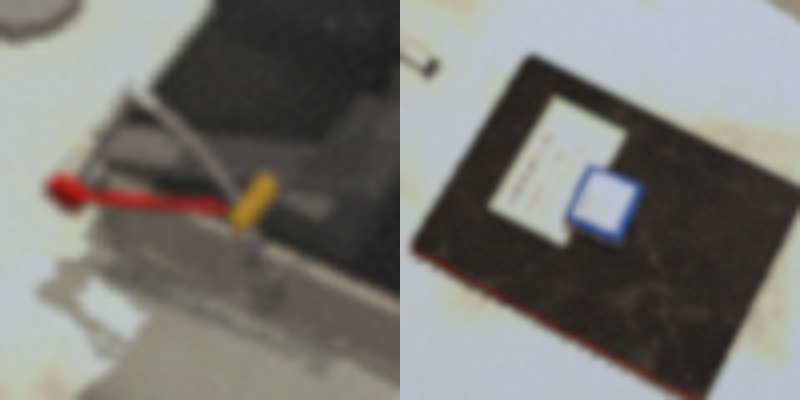

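The stud at (240–275,180–225) sits in line with the pointer's tip, and the box lies flat on the notebook. The lid is steady at 0.473 rad, so I hand in.

```bash
python3 -c "
from h import *
print(workorder.close_job())"
```

```text
the job is handed in; nothing more can be done
None
```

The cover-glass box is upright and released on the black notebook, near its middle. The arm is still holding the lid by its handle at the pointer's angle, and I handed the job in at about 12 s of the 61 s.

- **Lid and pointer:** My last check put the lid at about 0.473 rad, steady over two pictures. The pointer is at about 0.475 rad; my three estimates of it ran from 0.467 to 0.492. The worst of those is about 2 mm at the stud, inside the 8 mm allowed. I raised the lid in stages and saw no sign of it passing the pointer.
- **Hold:** The fingers are closed on the handle at a grip setting of 30 N.
- **Pointer undisturbed:** The red pointer's position in the image moved by less than 0.6 pixel from start to end.
- **Bystanders:** I never worked near the timer, filter cube or canister, but I did not measure their positions again at the end.
- **Disagreements:**
  - Two-view and one-plane measurements of the pointer's pivot differed by about 6 mm, so I took the pointer's angle from its direction and the lid's from how far the stud had moved since shut.
  - At the end the gripper hid the pointer in the scene view, so the final check used the side camera only.

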